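# Fetch the mixer nut from under the draining rack

## Task

The large hexagonal steel nut of the mixer has slid under the low draining rack. Take the wooden-handled hook, use it to drag the nut along the bench until it lies fully clear in front of the rack (fingers must not touch the nut while it is under the rack), lay the hook back down flat on the bench, then pick up the nut and put it flat in the steel tray.

Things in the scene. Friction and masses are not known exactly. Their poses are not given: they have to be found in the camera images.
- nut: Large dark steel hexagonal nut, 42 mm across flats, 22 mm high, 24 mm hole, about 0.15 kg, flat on the bench 45 to 65 mm behind the rack's front edge. Origin: centre of its underside; z up; at yaw 0 two flats face +x and -x. To one side, 155 mm or more off, stands an unwanted round bush, 32 mm wide, 34 high. Free bench: 110 mm on either side of the nut, 60 behind. A smaller nut (24 mm) lies far left.
- hook: Hook tool, 0.19 kg, lying flat, right front. Origin: centre of the handle's underside. Handle, to be gripped across: x -40 to 40 mm, 22 wide (y), 30 high. A 10 mm round bar (axis at z 5) runs along +x to x 160, turns to +y (left) as the foot to y 58, tip bent back to x 146, y 76 (axis lines; metal ends at x 165, y 81). Pulling face of the foot at x 155; the part sits between y 5 and 60.
- rack: Low fixed steel draining rack, 520 wide (y), 270 mm deep. Origin: on the bench under the middle of its front face; x points to its rear. Grid of 6 mm bars 66 mm apart, seen through from above; underside 42, top 52 mm up; front open between legs at y = +-254 mm. Tubs up to 90 mm high stand on it from 150 mm back. The bench before it is empty between the hook (right) and the tray (left).
- tray: Square steel tray, fixed, left front; 130 x 130 mm outside, 20 mm high, walls and floor 4 mm thick, open on top. Origin: centre of its underside; x and y along its sides. Empty at the start.
Not all that is in view belongs to the job. What is shaped like the nut but red or yellow is not meant.

How it is judged:
By the outcome, as a careful person would: the job done as asked, in the order asked, and still so for the second after the job is handed in, with the robot touching nothing.
It also fails if it takes over 72 s, if anything falls off the work surface, if the arm or the gripper's body presses on something with over 40 N, if the wrist force passes 120 N, or if a joint passes its speed limit or range.

## Robot

A 7-joint arm with a two-finger parallel gripper is mounted at the origin on the work surface. World frame = base frame: x ahead of the robot, y to its left, z up, the work surface at z = 0. Lengths are in m, angles in degrees, forces in N, time in s.
With the tool pointing down it reaches from about 0.425 to 1.025 m from the base axis. Payload 3.6 kg.
Tool frame: the origin (TCP) lies at the very end of the fingers, on their centre line; the grasp point (between the pads) lies 19 mm behind it (ctrl.grip_depth is the distance from the TCP to the grasp point, in m); z points along the fingers, y is the line along which they close (so a half turn about z gives the same grasp; the last joint's range is limited). The gripper opens to 85 mm and grips with 20 to 120 N. Pads are 22 mm wide; open, the fingers measure 114 mm over their backs; the gripper's body (76 mm by 85 mm) begins 54 mm behind the grasp point. The pads swing forward as they close: fully open they stand 13 mm farther back than shut.
Start: joints at [-5.357, 33.873, 2.773, 92.16, -1.908, 54.013, -1.931], TCP at [0.725, 0, 0.231] pointing down, gripper open.
Joint ranges: [-153.93, 153.93], [-27.13, 128.08], [-72.61, 78.16], [10.71, 143.7], [-87.88, 267.88], [4.46, 118.87], [-176.78, 176.78]. Speed limits (degrees/s): [147.25, 147.25, 180, 180, 180, 180, 180].

## Interface

Orientations are given as [roll, pitch, yaw] about the fixed x, y, z axes, in that order (R = Rz(yaw) Ry(pitch) Rx(roll)).
In Python, from cell import ctrl gives the robot as it stands.
- The arm moves only by the tool servo_tool, never from a script. Its argument "series" is a list of rows, each an object with "delta_pos": the shift along the tool's x, y, z in m, a list of three; "yaw": the turn about the tool's z in degrees; "jaw": the opening, from 0 (shut) to 1 (fully open). A call has 1 to 10 rows; each row shifts and turns the commanded pose from where the row before left it, along the tool's axes as they then stand; what a row does not reach is not made up. A row lasts 1/10 s, in which the tool goes at most 50 mm and 8.59 degrees, less where a joint would pass 70% of its speed; a pose out of reach is approached as far as the arm can. A call with a gripper value outside its range is refused whole. The fingers move at their own pace and stop on an object; "grip_force" is the grip in N (left out, the last holds). Time passes only in rows, so rows that do not move let the fingers close. It gives the time, the measured TCP pose, the force, the opening and the grip force at its end, in the units of the state.
- ctrl.read_state(): the state, without advancing time (a new reading comes with each control period).
- ctrl.capture(name): name is "scene" or "side" or "wrist"; returns a dict with "image" (480x640x3 uint8, red, green, blue), "range_z" (480x640 float32, m along the optical axis (not along the pixel's ray), 0 where there is no reading), "camera_matrix" (3x3 intrinsics, pixels), "k1" (the pictures are not rectified: a ray, as slopes to the right and down, at radius r is drawn at 1 + k1 r^2 times it, then the intrinsics apply), "extrinsics" (4x4, takes a point from camera to world coordinates). Camera axes: x right, y down, z forward; pixel columns grow to the right and rows downward; lengths in m; the calibration is good to about 2 mm. A picture is of the moment at which its call begins.
- ctrl.close_job(): hands the job in; it is judged then, once.
The state is a dict: "t": time; "q": joint angles; "joint_velocities": joint speeds; "joint_efforts": joint torques, N m; "position": TCP position; "orientation": TCP orientation; "wrist_force": force on the tool from outside, world axes, zero at the start; "wrist_torque": the same for the moment, N m; "finger_gap": opening from 0.0 (shut) to 1.0 (fully open); "finger_force": force on a finger pad.
Only numpy, scipy, OpenCV 4.12 (cv2) and the standard library are available. Lean on these libraries where they do the work, as an engineer would, in place of code of your own. Each camera call takes 0.05 s, during which the arm holds its last target. There are 200 camera calls.

## Working session

There is one attempt and no reset: what is moved stays moved. The work goes in short steps, Python scripts to look and compute and a tool call to move; the robot and the scene stay as the last step left them, time stands still between calls to the robot, and variables do not carry over. Pictures are saved under pics/ and viewed, at most 10 in all, crops included, and the job is handed in when it is done.

Besides the shell and the picture viewer there is one more tool, called after ">>>" by a JSON object that holds its "api" and its "payload", one argument or row to a line. servo_tool: Moves the arm, as the interface text tells. Its arguments: {"type":"object","properties":{"series":{"type":"array"},"grip_force":{"type":"number"}},"required":["series"]}

```bash
mkdir -p pics; cat > h.py <<'E'
import numpy as np,cv2
from cell import ctrl
def cap(n,f=None):
    c=ctrl.capture(n)
    if f: cv2.imwrite('pics/'+f,c['image'][:,:,::-1])
    return c
def world(c):
    K=c['camera_matrix'];v,u=np.mgrid[0:480,0:640].astype(np.float64)
    p=cv2.undistortPoints(np.stack([u,v],-1).reshape(-1,1,2),K,np.array([c['k1'],0,0,0.])).reshape(480,640,2)
    z=c['range_z'][...,None];P=np.concatenate([p*z,z],-1)
    E=c['extrinsics'];W=P@E[:3,:3].T+E[:3,3];W[c['range_z']==0]=np.nan
    return W
E
python3 - <<'E'
from h import *
for n in('scene','side'):
    c=cap(n,n+'1.png');np.savez(n+'1.npz',**c);print(c['extrinsics'].round(3).tolist(),c['k1'])
s=ctrl.read_state();print(s['position'],s['orientation'],s['t'])
E
```

```text
[[-0.739, 0.503, -0.449, 0.928], [0.674, 0.571, -0.469, 0.415], [0.02, -0.649, -0.761, 0.691], [0.0, 0.0, 0.0, 1.0]] -0.13272599157011997
[[0.933, -0.224, 0.281, 0.236], [-0.359, -0.577, 0.733, -0.759], [-0.002, -0.785, -0.619, 0.693], [0.0, 0.0, 0.0, 1.0]] -0.10202616789882696
[7.24222599e-01 3.54509971e-05 2.30230564e-01] [-1.79879508e+02  5.55860415e-03  9.00077002e+01] 0.1
```

View pics/scene1.png

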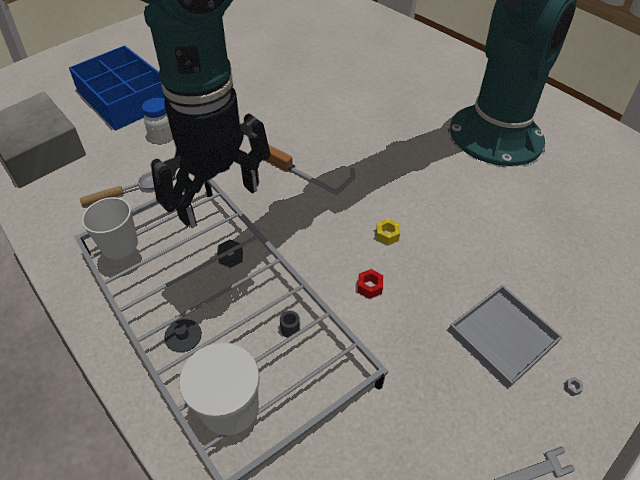

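View pics/side1.png

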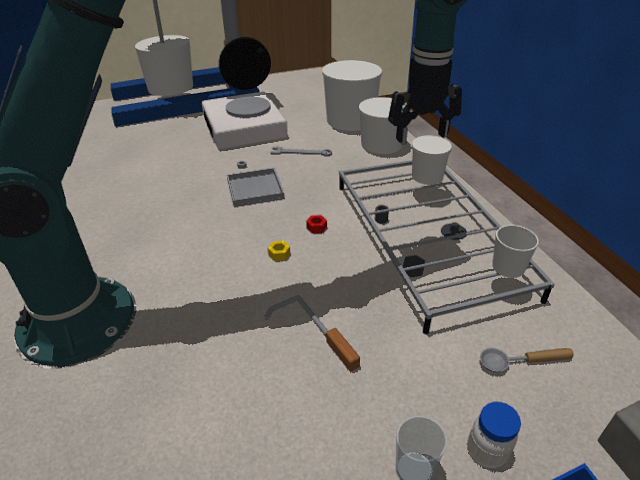

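```bash
python3 - <<'E'
from h import *
S=dict(np.load('scene1.npz'));D=dict(np.load('side1.npz'))
Ws=world(S);Wd=world(D);np.save('Ws.npy',Ws);np.save('Wd.npy',Wd)
def p(W,n,u,v):
    a=W[v-1:v+2,u-1:u+2].reshape(-1,3);print(n,u,v,np.nanmedian(a,0).round(3))
for n,u,v in[('nut?',230,247),('nut?',232,258),('bush?',290,316),('handle',278,157),('hk bar',318,180),('corner',342,190),('tip',352,172),('tray',503,288),('tray',450,328),('tray',511,383),('tray',559,338),('rackFL',384,371),('rackFR',208,185),('rackRR',78,238),('rackRL',218,478),('yel',388,224)]:p(Ws,n,u,v)
print()
for n,u,v in[('nut?',412,261),('bush?',382,208),('handle',342,347),('handle',331,333),('handle',355,362),('bar',315,318),('corner',300,297),('tip',270,312),('rackFR',428,316),('rackFL',342,175),('RR',549,285)]:p(Wd,n,u,v)
a=S['image'][225:345,200:320];b=D['image'][190:290,360:460]
cv2.imwrite('pics/crop.png',np.hstack([cv2.resize(a,(400,400),interpolation=2),cv2.resize(b,(400,400),interpolation=2)])[:,:,::-1])
E
```

```text
nut? 230 247 [ 0.663 -0.115  0.012]
nut? 232 258 [ 0.679 -0.085  0.021]
bush? 290 316 [0.679 0.073 0.023]
handle 278 157 [ 0.456 -0.237  0.029]
hk bar 318 180 [ 0.42  -0.153  0.002]
corner 342 190 [ 0.404 -0.098  0.   ]
tip 352 172 [ 0.357 -0.118  0.009]
tray 503 288 [0.374 0.268 0.018]
tray 450 328 [0.499 0.254 0.01 ]
tray 511 383 [0.509 0.38  0.017]
tray 559 338 [0.388 0.39  0.02 ]
rackFL 384 371 [0.65  0.245 0.052]
rackFR 208 185 [ 0.612 -0.261  0.03 ]
rackRR 78 238 [ 0.87  -0.282  0.051]
rackRL 218 478 [0.909 0.211 0.051]
yel 388 224 [0.414 0.037 0.017]

nut? 412 261 [ 0.678 -0.093  0.015]
bush? 382 208 [0.695 0.089 0.029]
handle 342 347 [ 0.45  -0.263  0.031]
handle 331 333 [ 0.443 -0.228  0.032]
handle 355 362 [ 0.46  -0.296  0.024]
bar 315 318 [ 0.435 -0.167  0.011]
corner 300 297 [ 0.426 -0.104  0.011]
tip 270 312 [ 0.362 -0.119  0.01 ]
rackFR 428 316 [ 0.61  -0.269  0.051]
rackFL 342 175 [0.65  0.228 0.051]
RR 549 285 [ 0.868 -0.287  0.05 ]
```

View pics/crop.png

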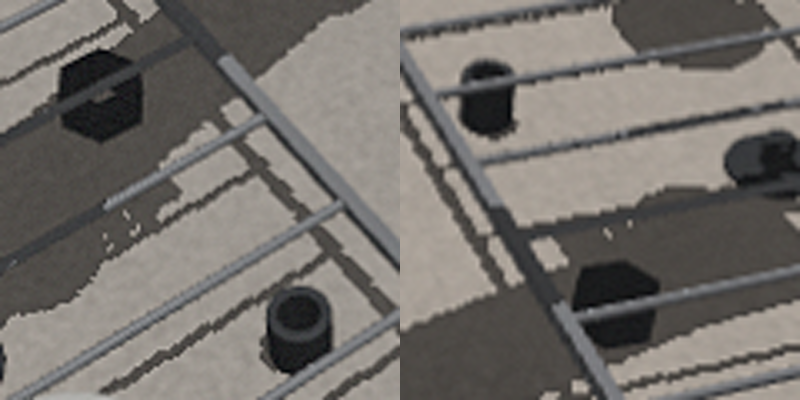

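Candidates for the nut are the dark pieces at scene (230,253) and (290,323). The first is hexagonal and low, and sits in the shadow near the front bar, so it is the nut. The second is round and taller, which makes it the bush. The red (370,283) and yellow (388,231) nuts and the tiny one at (573,386) don't fit the description.

```bash
python3 - <<'E'
from h import *
Ws=np.load('Ws.npy');Wd=np.load('Wd.npy')
Is=np.load('scene1.npz')['image'];Id=np.load('side1.npz')['image']
def rect(p):
    r=cv2.minAreaRect((p[:,:2]*1000).astype(np.float32));return [np.round(x,1) for x in r]
for n,W,I in(('scene',Ws,Is),('side',Wd,Id)):
    X,Y,Z=W[...,0],W[...,1],W[...,2];i=I.astype(int);dark=i.max(2)<45
    m=(abs(X-.68)<.06)&(abs(Y+.09)<.06)&(Z>.018)&(Z<.028)&dark
    p=W[m];print(n,'nut top',len(p),rect(p),p[:,2].mean().round(4),'mid',((p.min(0)+p.max(0))/2).round(4))
    m=(X>.35)&(X<.56)&(Y<-.17)&(Y>-.36)&(Z>.025)&(Z<.036)&(i[...,0]>i[...,2]+40)
    p=W[m];print(' handle top',len(p),rect(p),p[:,2].mean().round(4))
    m=(X>.3)&(X<.5)&(Y<-.06)&(Y>-.2)&(Z>.005)&(Z<.014)
    p=W[m];print(' bar',len(p),'xmin',p[p[:,0].argmin()].round(3),'ymax',p[p[:,1].argmax()].round(3),rect(p))
    q=p[p[:,1]<-.125];q=q[q[:,0]>.40]
    if len(q)>5: v=cv2.fitLine(q[:,:2].astype(np.float32),2,0,.01,.01).ravel();print('  barline',v.round(3),np.degrees(np.arctan2(v[1],v[0])))
    m=(X>.3)&(X<.56)&(Y>.2)&(Y<.44)&(Z>.015)&(Z<.024);p=W[m];print(' tray',rect(p))
    # rack front bar
    m=(Z>.045)&(Z<.057)&(abs(X-(.631+.078*Y))<.012)&(abs(Y)<.24);p=W[m]
    v=np.polyfit(p[:,1],p[:,0],1);print(' rackfront x=a*y+b',v.round(4),'resid',np.percentile(p[:,0]-np.polyval(v,p[:,1]),[2,50,98]).round(4))
E
```

```text
scene nut top 249 [array([ 671.8, -103.2]), array([43. , 44.9]), np.float64(4.0)] 0.0211 mid [ 0.672  -0.1033  0.021 ]
 handle top 184 [array([ 448.3, -246.3]), array([19.1, 63.2]), np.float64(9.5)] 0.0294
 bar 323 xmin [ 0.346 -0.129  0.007] ymax [ 0.415 -0.095  0.006] [array([ 413.5, -134.6]), array([ 75.4, 120.8]), np.float64(52.2)]
  barline [ 0.157 -0.988  0.433 -0.161] -80.97012
 tray [array([442.1, 347. ]), array([182.2, 133.4]), np.float64(85.3)]
 rackfront x=a*y+b [0.0783 0.6315] resid [-0.0056  0.0001  0.0095]
side nut top 160 [array([ 674.9, -105.4]), array([46.2, 41.5]), np.float64(54.3)] 0.0227 mid [ 0.6746 -0.1058  0.0229]
 handle top 488 [array([ 452.3, -257.6]), array([22.3, 79.3]), np.float64(10.7)] 0.0306
 bar 433 xmin [ 0.322 -0.12   0.005] ymax [ 0.468 -0.062  0.005] [array([ 405.5, -122.8]), array([142.5, 166. ]), np.float64(81.6)]
  barline [ 0.202 -0.979  0.434 -0.163] -78.37106
 tray [array([443. , 320.2]), array([138.1, 128. ]), np.float64(85.5)]
 rackfront x=a*y+b [0.0767 0.6326] resid [-0.0039 -0.001   0.0084]
```

>>> {"api": "servo_tool", "payload": {
  "series": [
    {"delta_pos": [-0.0245, -0.0275, 0], "yaw": 0, "jaw": 1},
    {"delta_pos": [-0.0245, -0.0275, 0], "yaw": 0, "jaw": 1},
    {"delta_pos": [-0.0245, -0.0275, 0], "yaw": 0, "jaw": 1},
    {"delta_pos": [-0.0245, -0.0275, 0], "yaw": 0, "jaw": 1},
    {"delta_pos": [-0.0245, -0.0275, 0], "yaw": 0, "jaw": 1},
    {"delta_pos": [-0.0245, -0.0275, 0], "yaw": 0, "jaw": 1},
    {"delta_pos": [-0.0245, -0.0275, 0], "yaw": 0, "jaw": 1},
    {"delta_pos": [-0.0245, -0.0275, 0], "yaw": 0, "jaw": 1},
    {"delta_pos": [-0.0245, -0.0275, 0], "yaw": 0, "jaw": 1},
    {"delta_pos": [-0.0245, -0.0275, 0], "yaw": 0, "jaw": 1}
  ]
}}

```text
t: 1.1
position: [0.4485, -0.2458, 0.2311]
orientation: [-180.0, -0.0, 90.0]
wrist_force: [0.9, -0.1, 0.7]
finger_gap: 1.003
finger_force: 0.0
```

>>> {"api": "servo_tool", "payload": {
  "series": [
    {"delta_pos": [0, 0, 0.03], "yaw": -5.5, "jaw": 1},
    {"delta_pos": [0, 0, 0.03], "yaw": -5, "jaw": 1},
    {"delta_pos": [0, 0, 0.03], "yaw": 0, "jaw": 1},
    {"delta_pos": [0, 0, 0], "yaw": 0, "jaw": 1}
  ]
}}

```text
t: 1.5
position: [0.447, -0.2437, 0.1381]
orientation: [-179.6, -0.3, 100.5]
wrist_force: [-0.3, 0.7, -0.1]
finger_gap: 1.0
finger_force: 0.0
```

```bash
python3 - <<'E'
from h import *
s=ctrl.read_state();print(s['position'],s['orientation'],s['t'],s['q'])
c=cap('wrist','w1.png');np.savez('w1.npz',**c);print(c['extrinsics'].round(3).tolist())
W=world(c);X,Y,Z=W[...,0],W[...,1],W[...,2];i=c['image'].astype(int)
m=(X>.35)&(X<.56)&(Y<-.17)&(Y>-.36)&(Z>.025)&(Z<.036)&(i[...,0]>i[...,2]+40)
print(m.sum(),cv2.minAreaRect((W[m][:,:2]*1000).astype(np.float32)))
E
```

```text
[ 0.44700723 -0.2437468   0.13813404] [-179.60907276   -0.27628269  100.48310442] 1.5 [ 22.55652473  26.80617419   1.25945023 123.77364641  -1.1572187
  29.909442    35.17262495]
[[0.983, 0.176, 0.047, 0.434], [0.182, -0.94, -0.288, -0.168], [-0.006, 0.291, -0.957, 0.281], [0.0, 0.0, 0.0, 1.0]]
1120 ((446.3310852050781, -233.36717224121094), (19.986404418945312, 35.68557357788086), 11.184900283813477)
```

>>> {"api": "servo_tool", "payload": {
  "series": [
    {"delta_pos": [0, 0, 0.04], "yaw": 0, "jaw": 1},
    {"delta_pos": [0, 0, 0.04], "yaw": 0, "jaw": 1},
    {"delta_pos": [0, 0.001, 0.03], "yaw": 0, "jaw": 0.7},
    {"delta_pos": [0, 0, 0.015], "yaw": 0, "jaw": 0.6},
    {"delta_pos": [0, 0, 0.008], "yaw": 0, "jaw": 0.5},
    {"delta_pos": [0, 0, 0], "yaw": 0, "jaw": 0.5}
  ],
  "grip_force": 80
}}

```text
t: 2.15
position: [0.4517, -0.2451, 0.0086]
orientation: [180.0, 0.0, 100.5]
wrist_force: [-0.6, 0.6, -0.7]
finger_gap: 0.495
finger_force: 0.0
```

>>> {"api": "servo_tool", "payload": {
  "series": [
    {"delta_pos": [0, 0, 0], "yaw": 0, "jaw": 0.3},
    {"delta_pos": [0, 0, 0], "yaw": 0, "jaw": 0.1},
    {"delta_pos": [0, 0, 0], "yaw": 0, "jaw": 0},
    {"delta_pos": [0, 0, 0], "yaw": 0, "jaw": 0},
    {"delta_pos": [0, 0, 0], "yaw": 0, "jaw": 0},
    {"delta_pos": [0, 0, 0], "yaw": 0, "jaw": 0},
    {"delta_pos": [0, 0, 0], "yaw": 0, "jaw": 0}
  ]
}}

```text
t: 2.85
position: [0.4519, -0.2454, 0.0099]
orientation: [179.9, 0.1, 100.5]
wrist_force: [0.3, 0.0, 6.6]
finger_gap: 0.238
finger_force: 79.3
```

>>> {"api": "servo_tool", "payload": {
  "series": [
    {"delta_pos": [0, 0, -0.02], "yaw": 0, "jaw": 0},
    {"delta_pos": [0, 0, -0.03], "yaw": 0, "jaw": 0},
    {"delta_pos": [0, 0, -0.02], "yaw": 0, "jaw": 0},
    {"delta_pos": [0, 0, 0], "yaw": 5, "jaw": 0},
    {"delta_pos": [0, 0, 0], "yaw": 7, "jaw": 0},
    {"delta_pos": [0, 0, 0], "yaw": 8, "jaw": 0},
    {"delta_pos": [0, 0, 0], "yaw": 8, "jaw": 0},
    {"delta_pos": [0, 0, 0], "yaw": 8, "jaw": 0},
    {"delta_pos": [0, 0, 0], "yaw": 8, "jaw": 0},
    {"delta_pos": [0, 0, 0], "yaw": 8, "jaw": 0}
  ],
  "grip_force": 100
}}

```text
t: 3.85
position: [0.4511, -0.2447, 0.079]
orientation: [180.0, -0.0, 48.2]
wrist_force: [0.9, -0.4, -2.0]
finger_gap: 0.236
finger_force: 98.2
```

>>> {"api": "servo_tool", "payload": {
  "series": [
    {"delta_pos": [0, 0, 0], "yaw": 8, "jaw": 0},
    {"delta_pos": [0, 0, 0], "yaw": 8, "jaw": 0},
    {"delta_pos": [0, 0, 0], "yaw": 8, "jaw": 0},
    {"delta_pos": [0, 0, 0], "yaw": 8, "jaw": 0},
    {"delta_pos": [0, 0, 0], "yaw": 8, "jaw": 0},
    {"delta_pos": [0, 0, 0], "yaw": 7, "jaw": 0},
    {"delta_pos": [0, 0, 0], "yaw": 6, "jaw": 0},
    {"delta_pos": [0, 0, 0], "yaw": 0, "jaw": 0}
  ]
}}

```text
t: 4.65
position: [0.4511, -0.2444, 0.0787]
orientation: [-180.0, -0.0, -4.5]
wrist_force: [-0.4, 0.3, -2.3]
finger_gap: 0.235
finger_force: 98.1
```

```bash
python3 - <<'E'
from h import *
s=ctrl.read_state();print(s['position'],s['orientation'],s['t'],s['q'])
for n in('scene','side','wrist'):
    c=cap(n,n+'2.png');W=world(c);X,Y,Z=W[...,0],W[...,1],W[...,2];i=c['image'].astype(int)
    m=(X>.47)&(X<.66)&(Y<-.14)&(Y>-.30)&(Z>.057)&(Z<.11);p=W[m];print(n,m.sum())
    if len(p)>20:
        for k in np.arange(.47,.66,.015):
            q=p[abs(p[:,0]-k)<.0075]
            if len(q)>3:print('  x',k.round(3),'y',q[:,1].min().round(3),q[:,1].max().round(3),'z90',np.percentile(q[:,2],90).round(4),len(q))
E
```

```text
[ 0.45112464 -0.24438748  0.07866179] [-1.79995613e+02 -2.24814608e-02 -4.46236719e+00] 4.65 [  3.42471266  36.17242287  27.77285104 126.18168175 -38.74948207
  26.08637868 -32.22709949]
scene 589
  x 0.47 y -0.254 -0.233 z90 0.0978 66
  x 0.485 y -0.254 -0.234 z90 0.0936 85
  x 0.5 y -0.25 -0.241 z90 0.0781 31
  x 0.515 y -0.25 -0.241 z90 0.079 29
  x 0.53 y -0.255 -0.243 z90 0.0781 35
  x 0.545 y -0.256 -0.243 z90 0.0775 34
  x 0.56 y -0.255 -0.243 z90 0.0779 36
  x 0.575 y -0.255 -0.246 z90 0.0775 34
  x 0.59 y -0.254 -0.172 z90 0.0785 98
  x 0.605 y -0.258 -0.179 z90 0.0788 141
side 653
  x 0.47 y -0.257 -0.252 z90 0.0901 38
  x 0.485 y -0.256 -0.244 z90 0.0875 49
  x 0.5 y -0.253 -0.242 z90 0.0806 51
  x 0.515 y -0.254 -0.244 z90 0.0804 49
  x 0.53 y -0.254 -0.245 z90 0.0807 51
  x 0.545 y -0.255 -0.247 z90 0.081 46
  x 0.56 y -0.258 -0.248 z90 0.0814 48
  x 0.575 y -0.258 -0.247 z90 0.0809 48
  x 0.59 y -0.259 -0.174 z90 0.0807 89
  x 0.605 y -0.259 -0.181 z90 0.0807 184
wrist 8353
  x 0.47 y -0.255 -0.233 z90 0.0985 1057
  x 0.485 y -0.255 -0.234 z90 0.0962 1943
  x 0.5 y -0.251 -0.241 z90 0.0783 810
  x 0.515 y -0.252 -0.242 z90 0.0783 885
  x 0.53 y -0.253 -0.243 z90 0.0784 959
  x 0.545 y -0.254 -0.244 z90 0.0784 1041
  x 0.56 y -0.255 -0.245 z90 0.0784 1102
  x 0.575 y -0.256 -0.245 z90 0.0784 556
```

View pics/side2.png

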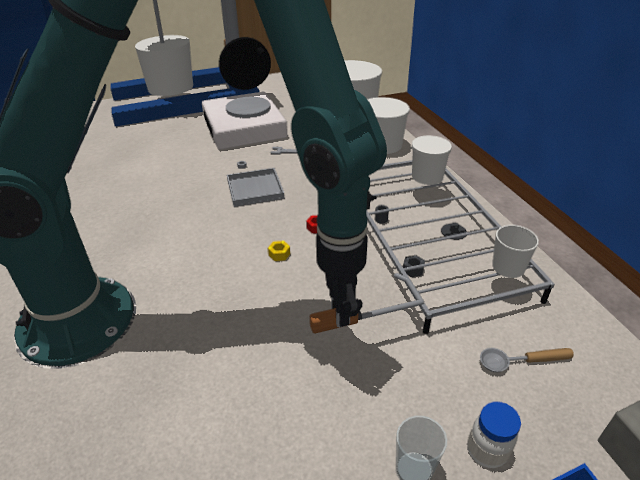

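The side view shows the hook held level and pointing at the rack. The nut is at (413,265).

>>> {"api": "servo_tool", "payload": {
  "series": [
    {"delta_pos": [-0.01, -0.02, 0], "yaw": 0, "jaw": 0},
    {"delta_pos": [-0.01, -0.019, 0], "yaw": 0, "jaw": 0},
    {"delta_pos": [0, 0, 0.02], "yaw": 0, "jaw": 0},
    {"delta_pos": [0, 0, 0.025], "yaw": 0, "jaw": 0},
    {"delta_pos": [0, 0, 0.015], "yaw": 0, "jaw": 0},
    {"delta_pos": [0, 0, 0.007], "yaw": 0, "jaw": 0},
    {"delta_pos": [0, 0, 0], "yaw": 0, "jaw": 0}
  ]
}}

```text
t: 5.5
position: [0.4341, -0.2045, 0.011]
orientation: [-180.0, 0.0, -4.5]
wrist_force: [0.4, -0.6, -1.0]
finger_gap: 0.23
finger_force: 98.2
```

```bash
python3 - <<'E'
from h import *
s=ctrl.read_state();print(s['position'],s['orientation'],s['t'],s['wrist_force'])
for n in('scene','side'):
    c=cap(n,n+'3.png');W=world(c);X,Y,Z=W[...,0],W[...,1],W[...,2];i=c['image'].astype(int)
    R=np.stack([(X-.632)*.997-Y*.077,(X-.632)*.077+Y*.997,Z],-1);d=i.max(2)<75
    m=(R[...,0]>-.13)&(R[...,0]<.0)&(R[...,1]>-.23)&(R[...,1]<-.11)&(Z>.007)&(Z<.03);p=R[m];print(n,'hook xmax,ymax,ymin,z',p[:,0].max(),p[:,1].max(),p[:,1].min(),np.percentile(p[:,2],90))
    m=(R[...,0]>.01)&(R[...,0]<.1)&(abs(R[...,1]+.1)<.05)&(Z>.017)&(Z<.028)&d;p=R[m];print(' nut',len(p),p.min(0),p.max(0))
E
```

```text
[ 0.43412772 -0.20453972  0.01104119] [-1.79957086e+02  7.78133864e-03 -4.49571951e+00] 5.5 [ 0.38160359 -0.55916149 -1.04837355]
scene hook xmax,ymax,ymin,z -0.029385837140652 -0.13654906315109203 -0.22239496549631327 0.011345872223575582
 nut 253 [ 0.02546017 -0.12292089  0.01705251] [ 0.06894685 -0.0775047   0.02406847]
side hook xmax,ymax,ymin,z -0.025620857337653118 -0.1381372909192182 -0.22429298128133682 0.01378952765738939
 nut 137 [ 0.02830867 -0.12450806  0.01700507] [ 0.07315296 -0.07968649  0.02692704]
```

>>> {"api": "servo_tool", "payload": {
  "series": [
    {"delta_pos": [0.01, 0, 0], "yaw": 0, "jaw": 0},
    {"delta_pos": [0.02, 0, 0], "yaw": 0, "jaw": 0},
    {"delta_pos": [0.02, 0, 0], "yaw": 0, "jaw": 0},
    {"delta_pos": [0.02, 0, 0], "yaw": 0, "jaw": 0},
    {"delta_pos": [0.02, 0, 0], "yaw": 0, "jaw": 0},
    {"delta_pos": [0.02, 0, 0], "yaw": 0, "jaw": 0},
    {"delta_pos": [0.015, 0, 0], "yaw": 0, "jaw": 0},
    {"delta_pos": [0.01, 0, 0], "yaw": 0, "jaw": 0},
    {"delta_pos": [0, 0, 0], "yaw": 0, "jaw": 0}
  ]
}}

```text
t: 6.5
position: [0.5713, -0.2146, 0.0118]
orientation: [179.9, -0.2, -4.4]
wrist_force: [-0.6, 0.1, -1.1]
finger_gap: 0.232
finger_force: 98.2
```

>>> {"api": "servo_tool", "payload": {
  "series": [
    {"delta_pos": [0, -0.01, 0], "yaw": 0, "jaw": 0},
    {"delta_pos": [0, -0.016, 0], "yaw": 0, "jaw": 0},
    {"delta_pos": [0, -0.016, 0], "yaw": 0, "jaw": 0},
    {"delta_pos": [0, -0.016, 0], "yaw": 0, "jaw": 0},
    {"delta_pos": [0, -0.016, 0], "yaw": 0, "jaw": 0},
    {"delta_pos": [0, -0.01, 0], "yaw": 0, "jaw": 0},
    {"delta_pos": [0, 0, 0], "yaw": 0, "jaw": 0}
  ]
}}

```text
t: 7.2
position: [0.5755, -0.1281, 0.011]
orientation: [-179.9, 0.0, -4.3]
wrist_force: [0.2, -0.2, -1.7]
finger_gap: 0.23
finger_force: 98.2
```

```bash
python3 - <<'E'
from h import *
s=ctrl.read_state();print(s['position'],s['orientation'],s['t'],s['wrist_force'])
a=cap('scene')['image'][150:350,140:340];b=cap('side')['image'][190:340,330:480]
cv2.imwrite('pics/crop4.png',np.hstack([cv2.resize(a,(400,400)),cv2.resize(b,(400,400))])[:,:,::-1])
E
```

```text
[ 0.57552462 -0.12806743  0.01103138] [-1.79899339e+02  3.93805483e-02 -4.28100492e+00] 7.2 [ 0.24184552 -0.21868987 -1.66039309]
```

View pics/crop4.png

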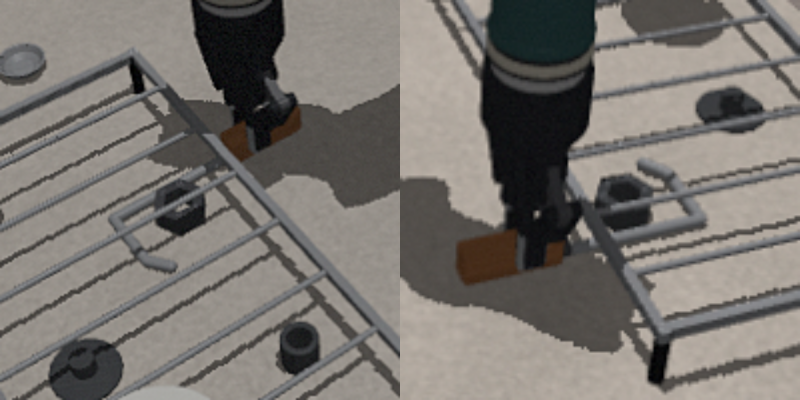

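The foot is behind the nut in both crops: left crop (180,210), right crop (625,200). Next I pull.

>>> {"api": "servo_tool", "payload": {
  "series": [
    {"delta_pos": [-0.01, 0, 0], "yaw": 0, "jaw": 0},
    {"delta_pos": [-0.01, 0, 0], "yaw": 0, "jaw": 0},
    {"delta_pos": [-0.007, 0, 0], "yaw": 0, "jaw": 0},
    {"delta_pos": [-0.01, 0, 0], "yaw": 0, "jaw": 0},
    {"delta_pos": [-0.01, 0, 0], "yaw": 0, "jaw": 0},
    {"delta_pos": [-0.01, 0, 0], "yaw": 0, "jaw": 0},
    {"delta_pos": [-0.01, 0, 0], "yaw": 0, "jaw": 0},
    {"delta_pos": [-0.01, 0, 0], "yaw": 0, "jaw": 0},
    {"delta_pos": [-0.01, 0, 0], "yaw": 0, "jaw": 0},
    {"delta_pos": [-0.01, 0, 0], "yaw": 0, "jaw": 0}
  ]
}}

```text
t: 8.3
position: [0.4779, -0.1236, 0.0114]
orientation: [180.0, -0.0, -4.5]
wrist_force: [1.1, -0.9, -1.9]
finger_gap: 0.238
finger_force: 98.2
```

>>> {"api": "servo_tool", "payload": {
  "series": [
    {"delta_pos": [-0.01, 0, 0], "yaw": 0, "jaw": 0},
    {"delta_pos": [-0.01, 0, 0], "yaw": 0, "jaw": 0},
    {"delta_pos": [-0.01, 0, 0], "yaw": 0, "jaw": 0},
    {"delta_pos": [-0.008, 0, 0], "yaw": 0, "jaw": 0},
    {"delta_pos": [-0.006, 0, 0], "yaw": 0, "jaw": 0},
    {"delta_pos": [0, 0, 0], "yaw": 0, "jaw": 0}
  ]
}}

```text
t: 8.9
position: [0.4332, -0.12, 0.0113]
orientation: [-180.0, 0.1, -4.5]
wrist_force: [0.6, 0.7, -2.2]
finger_gap: 0.233
finger_force: 98.2
```

```bash
python3 - <<'E'
from h import *
s=ctrl.read_state();print(s['position'],s['orientation'],s['t'],s['wrist_force'])
C=[]
for n in('scene','side'):
    c=cap(n);C.append(c['image']);W=world(c);X,Y,Z=W[...,0],W[...,1],W[...,2];i=c['image'].astype(int)
    R=np.stack([(X-.632)*.997-Y*.077,(X-.632)*.077+Y*.997,Z],-1);d=i.max(2)<75
    m=(R[...,0]>-.12)&(R[...,0]<.1)&(abs(R[...,1]+.1)<.06)&(Z>.0175)&(Z<.028)&d;p=R[m];print(n,' nut',len(p),p.min(0),p.max(0))
a=C[0][100:300,180:380];b=C[1][190:340,310:460]
cv2.imwrite('pics/crop5.png',np.hstack([cv2.resize(a,(400,400)),cv2.resize(b,(400,400))])[:,:,::-1])
E
```

```text
[ 0.43323896 -0.12002888  0.01131669] [-1.79956109e+02  8.91066374e-02 -4.53262768e+00] 8.9 [ 0.62569163  0.73211699 -2.23185263]
scene  nut 251 [-0.09099538 -0.11592197  0.01751238] [-0.04857203 -0.06810338  0.02519974]
side  nut 194 [-0.08851145 -0.11580221  0.01756336] [-0.04532982 -0.06957514  0.0270309 ]
```

View pics/crop5.png

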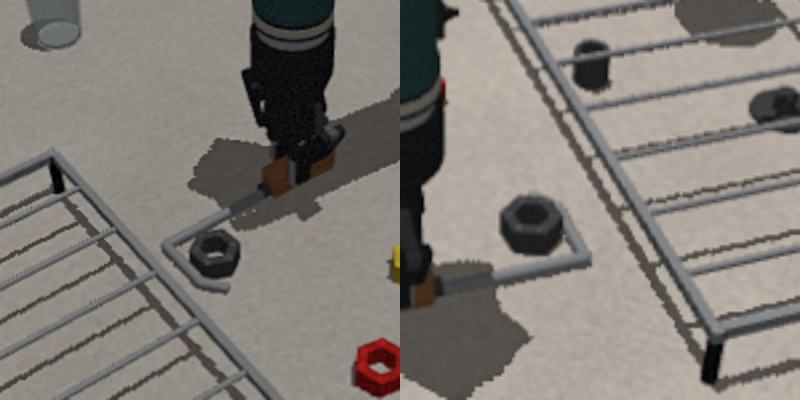

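The nut now lies in front of the rack, at left crop (215,252) and right crop (532,222). I'll back off, lift the hook over it and lay it down on the right.

>>> {"api": "servo_tool", "payload": {
  "series": [
    {"delta_pos": [0.006, 0, 0], "yaw": 0, "jaw": 0},
    {"delta_pos": [0.005, 0, -0.002], "yaw": 0, "jaw": 0},
    {"delta_pos": [0, 0, -0.018], "yaw": 0, "jaw": 0},
    {"delta_pos": [0, 0, -0.025], "yaw": 0, "jaw": 0},
    {"delta_pos": [0, 0.01, -0.01], "yaw": 0, "jaw": 0},
    {"delta_pos": [0, 0.03, 0], "yaw": 0, "jaw": 0},
    {"delta_pos": [0, 0.03, 0], "yaw": 0, "jaw": 0},
    {"delta_pos": [0, 0.03, 0], "yaw": 0, "jaw": 0},
    {"delta_pos": [0, 0.03, 0], "yaw": 0, "jaw": 0},
    {"delta_pos": [0, 0.01, 0], "yaw": 0, "jaw": 0}
  ]
}}

```text
t: 10.0
position: [0.4354, -0.2649, 0.067]
orientation: [179.7, -0.1, -4.7]
wrist_force: [0.4, 0.2, -2.2]
finger_gap: 0.238
finger_force: 98.3
```

>>> {"api": "servo_tool", "payload": {
  "series": [
    {"delta_pos": [-0.01, 0, 0.01], "yaw": 0, "jaw": 0},
    {"delta_pos": [0, 0, 0.02], "yaw": 0, "jaw": 0},
    {"delta_pos": [0, 0, 0.015], "yaw": 0, "jaw": 0},
    {"delta_pos": [0, 0, 0.007], "yaw": 0, "jaw": 0},
    {"delta_pos": [0, 0, 0.004], "yaw": 0, "jaw": 0},
    {"delta_pos": [0, 0, 0], "yaw": 0, "jaw": 0}
  ]
}}

```text
t: 10.6
position: [0.4252, -0.2595, 0.0105]
orientation: [-180.0, -0.0, -4.5]
wrist_force: [-0.6, 0.1, -2.0]
finger_gap: 0.233
finger_force: 98.4
```

Wrist force still carries the hook's weight, so I lower a little more.

>>> {"api": "servo_tool", "payload": {
  "series": [
    {"delta_pos": [0, 0, 0.001], "yaw": 0, "jaw": 0},
    {"delta_pos": [0, 0, 0.001], "yaw": 0, "jaw": 0},
    {"delta_pos": [0, 0, 0], "yaw": 0, "jaw": 0}
  ]
}}

```text
t: 10.9
position: [0.4254, -0.2598, 0.01]
orientation: [-180.0, -0.1, -4.5]
wrist_force: [-1.0, 1.7, 13.3]
finger_gap: 0.235
finger_force: 100.4
```

>>> {"api": "servo_tool", "payload": {
  "series": [
    {"delta_pos": [0, 0, -0.001], "yaw": 0, "jaw": 0.35},
    {"delta_pos": [0, 0, 0], "yaw": 0, "jaw": 0.6},
    {"delta_pos": [0, 0, 0], "yaw": 0, "jaw": 0.8},
    {"delta_pos": [0, 0, 0], "yaw": 0, "jaw": 0.8},
    {"delta_pos": [0, 0, -0.015], "yaw": 0, "jaw": 0.8},
    {"delta_pos": [0, 0, -0.03], "yaw": 0, "jaw": 0.9},
    {"delta_pos": [0, 0, -0.04], "yaw": 0, "jaw": 1},
    {"delta_pos": [0, 0, -0.04], "yaw": 0, "jaw": 1},
    {"delta_pos": [0, 0, 0], "yaw": 0, "jaw": 1}
  ]
}}

```text
t: 11.8
position: [0.4271, -0.2617, 0.1381]
orientation: [179.8, -0.4, -4.5]
wrist_force: [1.4, -0.2, 0.1]
finger_gap: 0.999
finger_force: 0.0
```

```bash
python3 - <<'E'
from h import *
s=ctrl.read_state();print(s['position'],s['orientation'],s['t'],s['q'])
for n in('scene','side'):
    c=cap(n,n+'6.png');W=world(c);X,Y,Z=W[...,0],W[...,1],W[...,2];i=c['image'].astype(int)
    d=i.max(2)<85
    m=(X>.49)&(X<.61)&(abs(Y+.087)<.05)&(Z>.0175)&(Z<.028)&d;p=W[m];h=cv2.convexHull((p[:,:2]*1000).astype(np.float32))
    print(n,' nut',len(p),p.min(0),p.max(0),(p.min(0)+p.max(0))/2)
    # hexagon orientation: width vs direction
    print('  widths',[(a,round(float(np.ptp(h[:,0]@[np.cos(np.radians(a)),np.sin(np.radians(a))])),1)) for a in range(0,180,10)])
    # hook
    m=(X>.35)&(X<.62)&(Y<-.16)&(Y>-.32)&(Z>.006)&(Z<.05);p=W[m]
    q=p[p[:,2]>.022];print('  handle',cv2.minAreaRect((q[:,:2]*1000).astype(np.float32)),np.percentile(q[:,2],90),'hook max',p.max(0),'foot z',np.percentile(p[p[:,0]>.55][:,2],90))
    # tray
    m=(X>.34)&(X<.54)&(Y>.22)&(Y<.42)&(Z>.013)&(Z<.026)
    nn,l,st,ce=cv2.connectedComponentsWithStats(m.astype(np.uint8));k=1+st[1:,4].argmax();p=W[l==k];print('  tray',cv2.minAreaRect((p[:,:2]*1000).astype(np.float32)))
E
```

```text
[ 0.42705759 -0.26166344  0.13808189] [179.79105979  -0.4179454   -4.49933377] 11.8 [  0.1863751   30.58036445  35.76388222 126.42937859 -34.0411735
  32.09762178 -32.87454015]
scene  nut 264 [ 0.5340636  -0.10942558  0.0177606 ] [ 0.57683211 -0.06242029  0.02429004] [ 0.55544786 -0.08592293  0.02102532]
  widths [(0, 42.8), (10, 45.7), (20, 48.1), (30, 49.0), (40, 48.4), (50, 46.3), (60, 45.0), (70, 45.8), (80, 46.4), (90, 47.0), (100, 46.2), (110, 44.0), (120, 41.1), (130, 42.6), (140, 44.0), (150, 45.2), (160, 45.2), (170, 43.8)]
  handle ((496.8056640625, -216.90570068359375), (246.7618865966797, 105.52181243896484), 0.4943360686302185) 0.04678345244110529 hook max [ 0.61986579 -0.16309982  0.04995394] foot z 0.047883592357394034
  tray ((440.209716796875, 321.5545959472656), (130.43072509765625, 133.3935546875), 85.16756439208984)
side  nut 207 [ 0.53657089 -0.11082295  0.01752312] [ 0.5796802  -0.0646561   0.02743124] [ 0.55812555 -0.08773953  0.02247718]
  widths [(0, 43.1), (10, 41.4), (20, 41.6), (30, 42.6), (40, 44.3), (50, 44.7), (60, 43.7), (70, 44.7), (80, 45.6), (90, 46.2), (100, 45.4), (110, 43.2), (120, 41.5), (130, 43.5), (140, 45.9), (150, 47.0), (160, 46.6), (170, 44.9)]
  handle ((496.9049072265625, -219.03964233398438), (243.61660766601562, 110.75202941894531), 0.8950105905532837) 0.04453608424641382 hook max [ 0.61951135 -0.16176774  0.04998464] foot z 0.04679764228113763
  tray ((443.07830810546875, 320.6677551269531), (139.18881225585938, 128.24913024902344), 85.27214050292969)
```

View pics/side6.png

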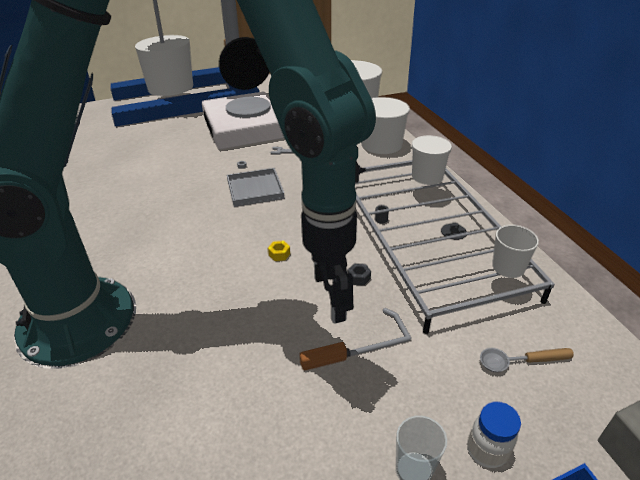

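The side view shows the hook lying flat at (350,352) and the nut clear in front of the rack at (358,273). I go above the nut.

>>> {"api": "servo_tool", "payload": {
  "series": [
    {"delta_pos": [0.019, -0.0307, 0], "yaw": 0, "jaw": 1},
    {"delta_pos": [0.019, -0.0307, 0], "yaw": 0, "jaw": 1},
    {"delta_pos": [0.019, -0.0307, 0], "yaw": 0, "jaw": 1},
    {"delta_pos": [0.019, -0.0307, 0], "yaw": 0, "jaw": 1},
    {"delta_pos": [0.019, -0.0307, 0], "yaw": 0, "jaw": 1},
    {"delta_pos": [0.02, -0.0307, 0], "yaw": 0, "jaw": 1},
    {"delta_pos": [0, 0, 0], "yaw": -8.5, "jaw": 1},
    {"delta_pos": [0, 0, 0], "yaw": -8.5, "jaw": 1},
    {"delta_pos": [0, 0, 0], "yaw": -8.5, "jaw": 1},
    {"delta_pos": [0, 0, 0], "yaw": -7, "jaw": 1}
  ]
}}

```text
t: 12.9
position: [0.5525, -0.0846, 0.1323]
orientation: [-179.9, 0.2, 28.3]
wrist_force: [-0.1, -0.9, 0.7]
finger_gap: 1.003
finger_force: 0.0
```

>>> {"api": "servo_tool", "payload": {
  "series": [
    {"delta_pos": [0, 0, 0], "yaw": 0, "jaw": 1}
  ]
}}

```text
t: 13.0
position: [0.5526, -0.085, 0.1327]
orientation: [-179.9, 0.1, 28.0]
wrist_force: [-0.3, -0.8, 0.0]
finger_gap: 1.001
finger_force: 0.0
```

```bash
python3 - <<'E'
from h import *
s=ctrl.read_state();print(s['position'],s['orientation'],s['t'],s['q'])
c=cap('wrist','w7.png');W=world(c);X,Y,Z=W[...,0],W[...,1],W[...,2]
m=(abs(X-.556)<.045)&(abs(Y+.087)<.045)&(Z>.018)&(Z<.027);p=W[m];h=cv2.convexHull((p[:,:2]*1000).astype(np.float32))
print(len(p),p.min(0),p.max(0),(p.min(0)+p.max(0))/2,[(a,round(float(np.ptp(h[:,0]@[np.cos(np.radians(a)),np.sin(np.radians(a))])),1)) for a in range(0,180,5)])
E
```

```text
[ 0.55259542 -0.08497031  0.13268465] [-1.79852085e+02  1.21373332e-01  2.79765524e+01] 13.0 [-16.12919712  32.94953464  28.39640151 118.82620752 -27.09594034
  34.72528513 -30.89400172]
1807 [ 0.53590101 -0.10936974  0.0180361 ] [ 0.57887621 -0.06136611  0.02360901] [ 0.55738861 -0.08536792  0.02082256] [(0, 43.0), (5, 43.2), (10, 44.6), (15, 46.0), (20, 47.0), (25, 47.7), (30, 48.0), (35, 48.0), (40, 47.6), (45, 46.8), (50, 45.7), (55, 44.6), (60, 43.1), (65, 43.2), (70, 44.8), (75, 46.1), (80, 47.1), (85, 47.7), (90, 48.0), (95, 47.9), (100, 47.4), (105, 46.6), (110, 45.4), (115, 43.9), (120, 42.4), (125, 42.9), (130, 44.5), (135, 45.7), (140, 46.8), (145, 47.5), (150, 47.8), (155, 47.8), (160, 47.5), (165, 46.9), (170, 45.9), (175, 44.5)]
```

View pics/w7.png

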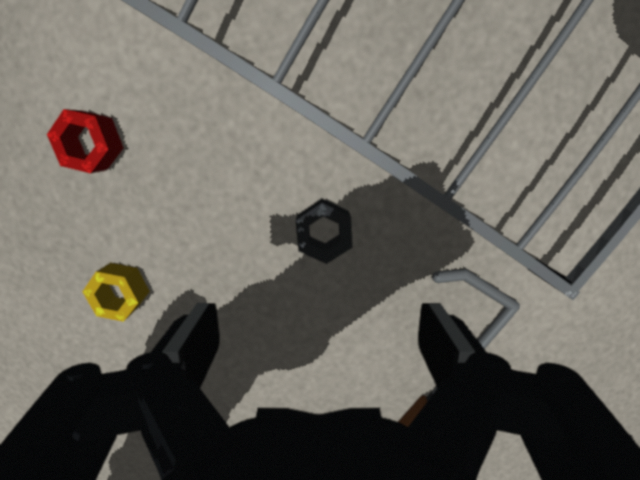

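>>> {"api": "servo_tool", "payload": {
  "series": [
    {"delta_pos": [0.004, 0.003, 0.01], "yaw": 0, "jaw": 1},
    {"delta_pos": [0, 0, 0.03], "yaw": -3.5, "jaw": 1},
    {"delta_pos": [0, 0, 0.035], "yaw": 0, "jaw": 1},
    {"delta_pos": [0, 0, 0.025], "yaw": 0, "jaw": 1},
    {"delta_pos": [0, 0, 0.015], "yaw": 0, "jaw": 0.9},
    {"delta_pos": [0, 0, 0.008], "yaw": 0, "jaw": 0.8},
    {"delta_pos": [0, 0, 0.003], "yaw": 0, "jaw": 0.7},
    {"delta_pos": [0, 0, 0], "yaw": 0, "jaw": 0.7}
  ],
  "grip_force": 60
}}

```text
t: 13.85
position: [0.5591, -0.0862, 0.0085]
orientation: [180.0, -0.0, 31.5]
wrist_force: [-0.5, 0.7, 0.4]
finger_gap: 0.701
finger_force: 0.0
```

>>> {"api": "servo_tool", "payload": {
  "series": [
    {"delta_pos": [0, 0, 0], "yaw": 0, "jaw": 0.55},
    {"delta_pos": [0, 0, 0], "yaw": 0, "jaw": 0.4},
    {"delta_pos": [0, 0, 0], "yaw": 0, "jaw": 0.3},
    {"delta_pos": [0, 0, 0], "yaw": 0, "jaw": 0.3},
    {"delta_pos": [0, 0, 0], "yaw": 0, "jaw": 0.3},
    {"delta_pos": [0, 0, 0], "yaw": 0, "jaw": 0.3}
  ]
}}

```text
t: 14.45
position: [0.5597, -0.0862, 0.0096]
orientation: [179.9, -0.1, 31.5]
wrist_force: [-0.7, -0.1, 6.8]
finger_gap: 0.47
finger_force: 61.4
```

>>> {"api": "servo_tool", "payload": {
  "series": [
    {"delta_pos": [0, 0, -0.02], "yaw": 0, "jaw": 0.3},
    {"delta_pos": [0, 0, -0.03], "yaw": 0, "jaw": 0.3},
    {"delta_pos": [0, 0, -0.03], "yaw": 0, "jaw": 0.3},
    {"delta_pos": [0, 0, 0], "yaw": 0, "jaw": 0.3}
  ]
}}

```text
t: 14.85
position: [0.5613, -0.0866, 0.0918]
orientation: [179.7, -0.3, 31.5]
wrist_force: [0.5, -0.3, -2.1]
finger_gap: 0.472
finger_force: 61.3
```

>>> {"api": "servo_tool", "payload": {
  "series": [
    {"delta_pos": [0.0094, -0.034, 0], "yaw": 0, "jaw": 0.3},
    {"delta_pos": [0.0094, -0.034, 0], "yaw": 0, "jaw": 0.3},
    {"delta_pos": [0.0094, -0.034, 0], "yaw": 0, "jaw": 0.3},
    {"delta_pos": [0.0094, -0.034, 0], "yaw": 0, "jaw": 0.3},
    {"delta_pos": [0.0094, -0.034, 0], "yaw": 0, "jaw": 0.3},
    {"delta_pos": [0.0094, -0.034, 0], "yaw": 0, "jaw": 0.3},
    {"delta_pos": [0.0094, -0.034, 0], "yaw": 0, "jaw": 0.3},
    {"delta_pos": [0.0094, -0.034, 0], "yaw": 0, "jaw": 0.3},
    {"delta_pos": [0.0094, -0.034, 0], "yaw": 0, "jaw": 0.3},
    {"delta_pos": [0.0094, -0.034, 0], "yaw": 0, "jaw": 0.3}
  ]
}}

```text
t: 15.85
position: [0.46, 0.2543, 0.0876]
orientation: [180.0, 0.1, 31.5]
wrist_force: [-0.2, -0.0, -1.5]
finger_gap: 0.468
finger_force: 61.2
```

>>> {"api": "servo_tool", "payload": {
  "series": [
    {"delta_pos": [0.0094, -0.034, 0], "yaw": 0, "jaw": 0.3},
    {"delta_pos": [0.0094, -0.034, 0], "yaw": 0, "jaw": 0.3},
    {"delta_pos": [0, 0, 0], "yaw": 0, "jaw": 0.3},
    {"delta_pos": [0, 0, 0], "yaw": 0, "jaw": 0.3}
  ]
}}

```text
t: 16.25
position: [0.4407, 0.3217, 0.0875]
orientation: [180.0, 0.1, 31.7]
wrist_force: [0.5, -0.3, -2.0]
finger_gap: 0.472
finger_force: 61.3
```

```bash
python3 - <<'E'
from h import *
s=ctrl.read_state();print(s['position'],s['orientation'],s['t'],s['q'],s['wrist_force'])
cap('wrist','w8.png');cap('scene','s8.png')
E
```

```text
[0.44065736 0.32173182 0.08747558] [1.79991879e+02 6.40247055e-02 3.16785802e+01] 16.25 [-61.31741742  36.93429411  28.82673624 121.88464833 -35.80087619
  29.6861391  -63.80314102] [ 0.53831876 -0.31153358 -2.0159521 ]
```

View pics/s8.png

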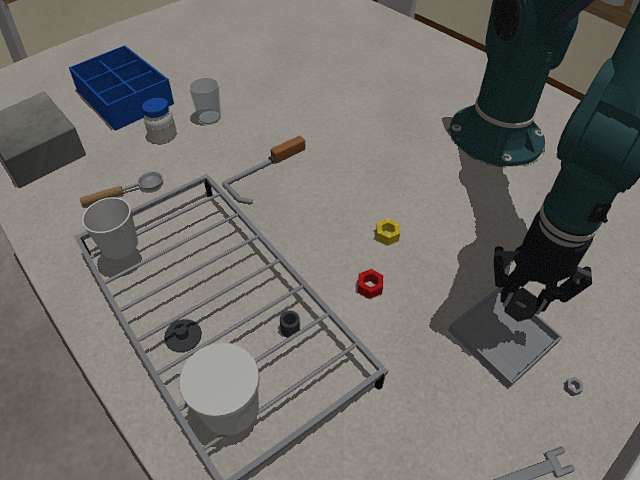

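The scene picture shows the nut held at (520,303) over the tray, and the hook lying flat at (265,170). I lower.

>>> {"api": "servo_tool", "payload": {
  "series": [
    {"delta_pos": [0, 0, 0.02], "yaw": 0, "jaw": 0.3},
    {"delta_pos": [0, 0, 0.025], "yaw": 0, "jaw": 0.3},
    {"delta_pos": [0, 0, 0.015], "yaw": 0, "jaw": 0.3},
    {"delta_pos": [0, 0, 0.008], "yaw": 0, "jaw": 0.3},
    {"delta_pos": [0, 0, 0.004], "yaw": 0, "jaw": 0.3},
    {"delta_pos": [0, 0, 0], "yaw": 0, "jaw": 0.3}
  ]
}}

```text
t: 16.95
position: [0.4422, 0.32, 0.0162]
orientation: [180.0, 0.0, 31.4]
wrist_force: [-0.2, 0.1, -1.9]
finger_gap: 0.474
finger_force: 61.2
```

>>> {"api": "servo_tool", "payload": {
  "series": [
    {"delta_pos": [0, 0, 0.001], "yaw": 0, "jaw": 0.3},
    {"delta_pos": [0, 0, 0], "yaw": 0, "jaw": 0.3}
  ]
}}

```text
t: 17.15
position: [0.4422, 0.321, 0.0159]
orientation: [-180.0, -0.1, 31.5]
wrist_force: [0.1, -0.9, -1.5]
finger_gap: 0.473
finger_force: 61.2
```

>>> {"api": "servo_tool", "payload": {
  "series": [
    {"delta_pos": [0, 0, 0.001], "yaw": 0, "jaw": 0.3},
    {"delta_pos": [0, 0, 0.0005], "yaw": 0, "jaw": 0.3},
    {"delta_pos": [0, 0, 0], "yaw": 0, "jaw": 0.3}
  ]
}}

```text
t: 17.45
position: [0.4417, 0.321, 0.0139]
orientation: [-180.0, -0.0, 31.5]
wrist_force: [0.1, 0.7, -1.7]
finger_gap: 0.479
finger_force: 61.2
```

>>> {"api": "servo_tool", "payload": {
  "series": [
    {"delta_pos": [0, 0, 0.001], "yaw": 0, "jaw": 0.3},
    {"delta_pos": [0, 0, 0], "yaw": 0, "jaw": 0.3}
  ]
}}

```text
t: 17.65
position: [0.4418, 0.321, 0.0136]
orientation: [-180.0, -0.0, 31.5]
wrist_force: [-1.4, 0.5, 6.7]
finger_gap: 0.472
finger_force: 62.2
```

Contact. I release and rise.

>>> {"api": "servo_tool", "payload": {
  "series": [
    {"delta_pos": [0, 0, 0], "yaw": 0, "jaw": 0.55},
    {"delta_pos": [0, 0, 0], "yaw": 0, "jaw": 0.65},
    {"delta_pos": [0, 0, 0], "yaw": 0, "jaw": 0.65},
    {"delta_pos": [0, 0, -0.015], "yaw": 0, "jaw": 0.65},
    {"delta_pos": [0, 0, -0.03], "yaw": 0, "jaw": 0.65},
    {"delta_pos": [0, 0, -0.04], "yaw": 0, "jaw": 0.65},
    {"delta_pos": [0, 0, -0.04], "yaw": 0, "jaw": 0.65},
    {"delta_pos": [0, 0, -0.03], "yaw": 0, "jaw": 0.65},
    {"delta_pos": [0, 0, 0], "yaw": 0, "jaw": 0.65}
  ]
}}

```text
t: 18.55
position: [0.4443, 0.3221, 0.1715]
orientation: [-179.9, -0.4, 31.5]
wrist_force: [0.0, 0.0, -0.1]
finger_gap: 0.649
finger_force: 0.0
```

```bash
python3 - <<'E'
from h import *
s=ctrl.read_state();print(s['position'],s['t'],s['wrist_force'])
c=cap('wrist','w9.png');cs=cap('scene')
W=world(c);X,Y,Z=W[...,0],W[...,1],W[...,2]
m=(abs(X-.442)<.045)&(abs(Y-.321)<.045)&(Z>.02)&(Z<.032);p=W[m];print(p.min(0),p.max(0),p[:,2].std())
A=np.c_[p[:,:2],np.ones(len(p))];print('tilt',np.degrees(np.linalg.lstsq(A,p[:,2],rcond=None)[0][:2]))
cv2.imwrite('pics/f.png',np.hstack([cv2.resize(c['image'],(400,300)),cv2.resize(cs['image'],(400,300))])[:,:,::-1])
E
```

```text
[0.44429443 0.3221177  0.1714766 ] 18.55 [ 0.03147177  0.03863087 -0.10907179]
[0.41856666 0.29771895 0.02008007] [0.46129396 0.34562917 0.02779801] 0.0011023583928995886
tilt [-0.19134969 -0.01033074]
```

View pics/f.png

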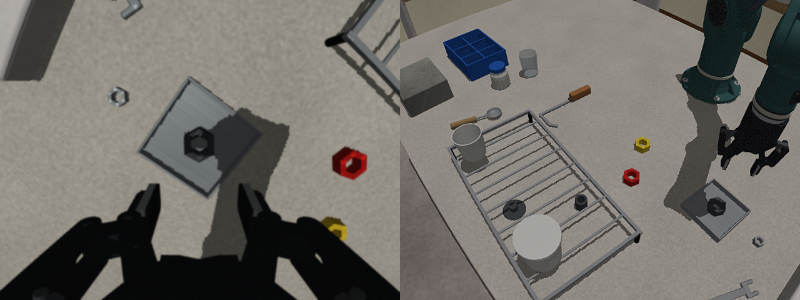

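The nut lies flat in the tray, at (199,145) in the left half and (717,206) in the right. The hook is flat on the bench at (570,105), and the gripper is clear of everything.

```bash
python3 -c "
from cell import ctrl
print(ctrl.close_job())"
```

```text
the job is handed in; nothing more can be done
None
```

The job is handed in at about 18.6 s of the 72 s allowed: the hook dragged the nut clear of the rack and was laid flat on the bench, and the nut lies flat in the steel tray.

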